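# Find the unlatched cable flap and push it open

## Robot

A 6-joint arm with a two-finger parallel gripper is mounted at the origin on the work surface. World frame = base frame: x ahead of the robot, y to its left, z up, the work surface at z = 0. Lengths are in mm, angles in rad, forces in N, time in s.
With the tool pointing down it reaches from about 425 to 1125 mm from the base axis. Payload 14.9 kg.
Tool frame: the origin (TCP) lies at the very end of the fingers, on their centre line; the grasp point (between the pads) lies 19 mm behind it (r.grip_point_offset is the distance from the TCP to the grasp point, in mm); z points along the fingers, x is the direction in which the jaws open and shut, and the axes are right-handed (so a half turn about z gives the same grasp; the last joint's range is limited). The gripper opens to 91 mm and grips with 3 to 60 N. Pads are 32 mm wide; open, the fingers measure 118 mm over their backs; the gripper's body (76 mm by 178 mm) begins 60 mm behind the grasp point.
Start: joints at [1.12, 0.379, 1.734, -0, 1.028, -0.033], TCP at [284.034, 639.799, 213.932] pointing down, gripper open.
Joint ranges: [-2.77, 2.77], [-0.74, 2.19], [0, 2.66], [-1.06, 4.2], [0.31, 2.87], [-3.08, 3.08]. Speed limits (rad/s): [1.89, 1.89, 2.39, 3.14, 3.14, 3.14].

## Interface

Orientations are given as [roll, pitch, yaw] about the fixed x, y, z axes, in that order (R = Rz(yaw) Ry(pitch) Rx(roll)).
In Python, from plant import r gives the robot as it stands. The module is installed in compiled form; this text tells all that it offers.
- The arm moves only by the tool jog_arm, never from a script. Its argument "deltas" is one flat list of numbers, 5 for each row, row after row: the finger opening in m, from 0 to 0.0912, then the shift along the tool's x, y, z in m, then the turn about the tool's z in rad. A call has 1 to 10 rows; each row is the pose to reach, as a shift and turn from the pose commanded when the call began, along the tool's axes at that moment; what a row does not reach only later rows make up. A row lasts 1/8 s, in which the tool goes at most 62.5 mm and 10.7 degrees, less where a joint would pass 70% of its speed; a pose out of reach is approached as far as the arm can. A call with a gripper value outside its range is refused whole. The fingers move at their own pace and stop on an object; the grip force is fixed at half the most. Time passes only in rows, so rows that repeat a pose let the fingers close. It gives the time, the measured TCP pose, the force and the opening at its end, in the units of the state.
- r.observe(): the state, without advancing time (a new reading comes with each control period).
- r.get_image(name): name is "scene" or "side" or "wrist"; returns the picture (420x560x3 uint8, blue, green, red); there is no depth.
- r.camera_info(name): a dict with "fx", "fy", "cx", "cy" (pixels), "R" (3x3) and "t" (3): a world point X has camera coordinates R X + t; the wrist camera has in their place "mount" (4x4, takes a point from camera to tool coordinates, whose origin is the TCP and whose axes are the tool frame's). Camera axes: x right, y down, z forward; pixel columns grow to the right and rows downward; lengths in mm; the calibration is good to about 2 mm. The wrist camera is an equidistant fisheye: a pixel r from the principal point sees the ray r / f radians off the axis. A picture is of the moment at which its call begins: read the wrist's pose just before it. camera_info takes no time and is no camera call.
- r.finish_job(): hands the job in, once; it reports no verdict.
The state is a dict: "time": time; "qpos": joint angles; "qd": joint speeds; "joint_efforts": joint torques, N m; "position": TCP position; "ee_rot": TCP orientation; "wrist_force": force on the tool from outside, world axes, zero at the start; "torque": the same for the moment, N m; "finger_gap": finger opening in mm.
Only numpy, scipy, OpenCV 4.12 (cv2) and the standard library are available. Lean on these libraries where they do the work, as an engineer would, in place of code of your own. Each camera call takes 0.05 s, during which the arm holds its last target.

## Task

One of the four identical grey flaps on top of the white socket housing is unlatched. Press the flaps at their magenta dots with a closed fingertip, one after another, to find the one that rocks, then push that one in until it stands wide open (50 degrees or more) and leave it so. Push only: do not tip the flap the other way, so that its dotted end comes up, and do not pick up or shift the mouse, tip box, bottle or jar.

Things in the scene. Friction and masses are not known exactly. Their poses are not given: they have to be found in the camera images.
- bay1 (a point): Point on top of the white housing at the magenta dot (14 mm) of the flap in bay 1 (the bay furthest to the right, seen from the robot), 125 mm above the bench. x = from front (robot side) to rear, y = along the row from bay 1 to bay 4, z up. Along x from here: flap's front edge -30 mm, centre +30, pivot line (thin black line along y) +62, rear edge +90.
- bay2 (a point): Point on top of the white housing at the magenta dot (14 mm) of the flap in bay 2 (second from the right), 125 mm above the bench. x = from front (robot side) to rear, y = along the row from bay 1 to bay 4, z up. Along x from here: flap's front edge -30 mm, centre +30, pivot line (thin black line along y) +62, rear edge +90.
- bay3 (a point): Point on top of the white housing at the magenta dot (14 mm) of the flap in bay 3 (third from the right), 125 mm above the bench. x = from front (robot side) to rear, y = along the row from bay 1 to bay 4, z up. Along x from here: flap's front edge -30 mm, centre +30, pivot line (thin black line along y) +62, rear edge +90.
- bay4 (a point): Point on top of the white housing at the magenta dot (14 mm) of the flap in bay 4 (furthest to the left), 125 mm above the bench. x = from front (robot side) to rear, y = along the row from bay 1 to bay 4, z up. Along x from here: flap's front edge -30 mm, centre +30, pivot line (thin black line along y) +62, rear edge +90.
- housing: White hollow socket box fixed to the bench, 125 mm high, 8 mm top reaching x -78 to +122, y +-215 mm; empty down to 22 mm above the bench. Origin on the bench under the middle of the flap row; x to its rear. Four openings 124 x 80, 92 mm apart in y, filled flush by grey flaps 120 (x) x 76 x 8 mm, magenta dot 30 mm from the front edge. Three are latched and do not move.
- loose_flap (a joint): Angle (rad) of the one unlatched flap; its bay varies and cannot be seen. 0 = flush; positive = dotted front end down in the housing while the rear end (28 mm behind the pivot) rises, stop at 1.2; negative = dotted end raised, stop at -0.35. Pivot friction 0.15 N m, flap about 0.2 kg: rocks under 1 to 3 N at the dot and stays where it is left.
- mouse: Bystander: loose black computer mouse, 105 x 60 x 34 mm, on the bench in front of the housing. Origin under its centre.
- tip_box: Bystander: loose white pipette-tip box with blue lid, 117 x 82 x 60 mm, at one end of the housing. Origin under its centre.
- bottle: Bystander: loose amber bottle with blue cap, 64 mm across, 130 mm high, at one end of the housing. Origin under its centre.
- jar: Bystander: small amber jar with white cap, 28 mm across, 28 mm high, standing loose on the rear ledge of the housing's top, about 95 mm behind the middle line of the flaps. Origin under its centre.

How it is judged (in metres and radians):
On the way:
1. the unlatched flap has been pressed and rocks: its dotted end is at least 0.08 rad down (value of joint loose_flap above 0.08 rad), for 0.05 s.
At the end, for the whole second after the job is handed in: The unlatched flap stands open by more than 0.85 rad (49 degrees), dotted end down, and is at rest; mouse, tip box, bottle and jar are within 15 mm of where they began (value of joint loose_flap above 0.85 rad and velocity of joint loose_flap between -0.05 and 0.05 rad/s and distance of each of mouse, tip_box, bottle, jar from where it was at the start of the episode below 0.015 m); the robot touches nothing.
It fails at once if the flap is lifted: its dotted end comes up by more than 0.2 rad (value of joint loose_flap below -0.2 rad).
It fails at once if the mouse is picked up, shifted by more than 15 mm or knocked over (distance of mouse from where it was at the start of the episode above 0.015 m or angle between mouse's own z axis and vertical above 0.4 rad).
It fails at once if the tip box is picked up, shifted by more than 15 mm or knocked over (distance of tip_box from where it was at the start of the episode above 0.015 m or angle between tip_box's own z axis and vertical above 0.4 rad).
It fails at once if the bottle is picked up, shifted by more than 15 mm or knocked over (distance of bottle from where it was at the start of the episode above 0.015 m or angle between bottle's own z axis and vertical above 0.4 rad).
It fails at once if the jar is picked up, shifted by more than 15 mm or knocked over (distance of jar from where it was at the start of the episode above 0.015 m or angle between jar's own z axis and vertical above 0.4 rad).
It also fails if it takes over 48 s, if anything falls off the work surface, if the arm or the gripper's body presses on something with over 40 N, if the wrist force passes 120 N, or if a joint passes its speed limit or range.

## Working session

There is one attempt and no reset: what is moved stays moved. The work goes in short steps, Python scripts to look and compute and a tool call to move; the robot and the scene stay as the last step left them, time stands still between calls to the robot, and variables do not carry over. Pictures are saved under pics/ and viewed, and the job is handed in when it is done.

Besides the shell and the picture viewer there is one more tool, called after "Call:" as a command line: name --argument value ..., lists and objects as JSON in quotes. jog_arm: Moves the arm, as the interface text tells. Its arguments: {"type":"object","properties":{"deltas":{"type":"array"}},"required":["deltas"]}

```bash
mkdir -p pics
python3 - <<'E'
from plant import r
import cv2
s=r.observe(); print(s)
for n in ("scene","side","wrist"):
    cv2.imwrite(f"pics/{n}0.png",r.get_image(n)); print(n,r.camera_info(n))
E
```

```text
{'time': 0.0, 'qpos': array([ 1.11964603e+00,  3.79417519e-01,  1.73479531e+00, -1.40332373e-05,
        1.02850785e+00, -3.32866054e-02]), 'qd': array([-0.00012248, -0.0006792 , -0.00029969, -0.00152637,  0.00223358,
        0.0008042 ]), 'joint_efforts': array([-4.56371010e-03, -7.63731623e+01, -4.34365582e+01,  6.49191812e-02,
        4.24327177e-02,  3.05676610e-05]), 'position': array([283.88690831, 639.40148101, 213.27480113]), 'ee_rot': array([-3.14156712e+00,  1.12780346e-03,  1.15293990e+00]), 'wrist_force': array([ 0.68724976,  0.01378276, -0.66854552]), 'torque': array([-0.0728341 , -0.04814553, -0.01521344]), 'finger_gap': 90.99670184532644}
scene {'fx': 475.87126513943144, 'fy': 475.87126513943144, 'cx': 280.3648891890019, 'cy': 215.78216607971922, 'R': array([[ 0.48152662,  0.87615093,  0.02217349],
       [ 0.56537935, -0.29119813, -0.77171876],
       [-0.66968523,  0.38413955, -0.6355773 ]]), 't': array([-295.6891664 , -225.59394739, 1696.57102476])}
side {'fx': 475.49004698137725, 'fy': 475.49004698137725, 'cx': 280.15380400606074, 'cy': 204.2180102842501, 'R': array([[-0.98940492, -0.14468594, -0.0119953 ],
       [-0.09301838,  0.69518141, -0.71279056],
       [ 0.11146968, -0.7041227 , -0.70127436]]), 't': array([534.31995971,  84.27511596, 974.30364786])}
wrist {'fx': 325.19226210127806, 'fy': 325.19226210127806, 'cx': 279.0546278141459, 'cy': 207.95724535476876, 'mount': array([[ 9.99999954e-01,  2.09957398e-05,  3.03806531e-04,
         1.05912880e-02],
       [-1.02489729e-04,  9.62628385e-01,  2.70825741e-01,
        -7.72264954e+01],
       [-2.86766603e-04, -2.70825760e-01,  9.62628342e-01,
        -1.70747270e+02],
       [ 0.00000000e+00,  0.00000000e+00,  0.00000000e+00,
         1.00000000e+00]])}
```

View pics/scene0.png

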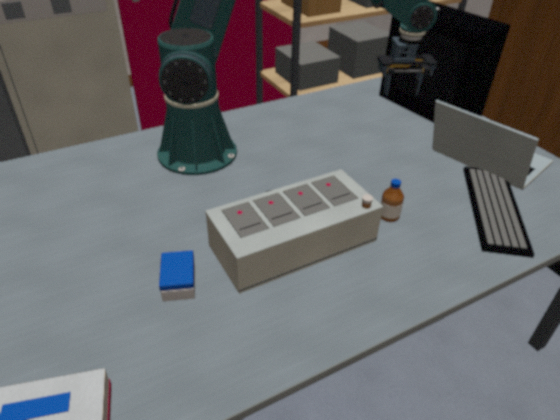

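View pics/side0.png

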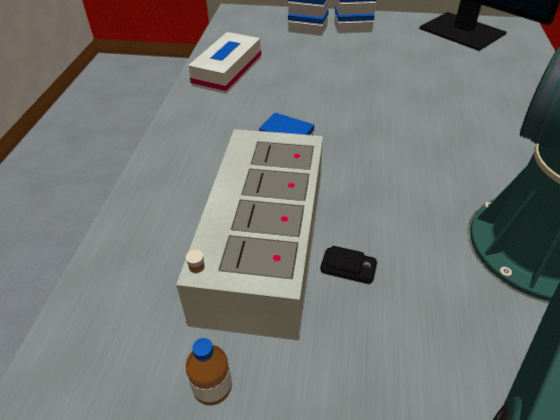

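View pics/wrist0.png

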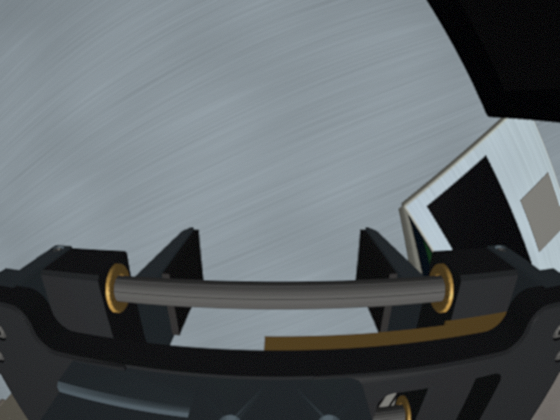

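The scene view shows four magenta dots at about (241,212), (270,202), (300,193) and (328,184). The side view shows them at about (297,156), (291,185), (284,219) and (277,258). The jar is at side (195,260), the bottle at (208,372), the tip box near (287,125) and the mouse at (349,264). Next I'll compute positions.

```bash
cat > h.py <<'E'
import numpy as np, cv2
from plant import r
def dots(img):
    hsv=cv2.cvtColor(img,cv2.COLOR_BGR2HSV)
    m=cv2.inRange(hsv,(160,130,120),(178,255,255))
    n,l,st,c=cv2.connectedComponentsWithStats(m)
    return [(c[i],st[i,4]) for i in range(1,n) if 8<st[i,4]<400]
def ray(n,p,z):
    c=r.camera_info(n);R=c["R"];t=c["t"]
    C=-R.T@t; d=R.T@np.array([(p[0]-c["cx"])/c["fx"],(p[1]-c["cy"])/c["fy"],1])
    return C+d*(z-C[2])/d[2]
E
python3 - <<'E'
from h import *
for n in("scene","side"):
    im=cv2.imread(f"pics/{n}0.png")
    for c,a in dots(im): print(n,c.round(1),a,ray(n,c,125).round(1))
for nm,p,z in [("jartop",(195,254),153),("bottlecap",(203,347),130),("mouse",(348,258),34)]: print(nm,ray("side",p,z).round())
print("jar scene",ray("scene",(367,200),153).round())
E
```

```text
scene [270.3 202.1] 9 [515.1  20.4 125. ]
scene [239.4 211.9] 11 [515.1 -71.2 125. ]
side [296.5 155.6] 22 [514.3 -70.3 125. ]
side [290.9 184.8] 28 [514.2  21.2 125. ]
side [284.  218.5] 34 [514.9 113.2 125. ]
side [276.4 257.5] 43 [514.9 204.8 125. ]
jartop [643. 238. 153.]
bottlecap [594. 385. 130.]
mouse [391. 115.  34.]
jar scene [655. 234. 153.]
```

Both views agree: the dots are at x≈514.6 and y≈-70.7, 20.8, 113, 204.8. I'm moving above bay 4 with the fingers closed, jaw axis along y (yaw π/2) and height unchanged.

Call:
jog_arm --deltas '[0,-0.03,0.039,0,-0.042,0,-0.061,0.077,0,-0.084,0,-0.091,0.116,0,-0.126,0,-0.121,0.155,0,-0.167,0,-0.152,0.194,0,-0.209,0,-0.182,0.232,0,-0.251,0,-0.213,0.271,0,-0.293,0,-0.243,0.31,0,-0.335,0,-0.274,0.348,0,-0.377,0,-0.304,0.387,0,-0.418]'

```text
time: 1.4
position: [514.9, 203.4, 213.9]
ee_rot: [-3.142, 0.0, 1.572]
wrist_force: [0.4, 1.0, -0.1]
finger_gap: 0.9
```

Call:
jog_arm --deltas '[0,0,0,0.02,0,0,0,0,0.04,0,0,0,0,0.06,0,0,0,0,0.06,0]'

```text
time: 1.9
position: [513.5, 204.6, 152.7]
ee_rot: [-3.139, 0.001, 1.571]
wrist_force: [-0.4, -0.1, 1.5]
finger_gap: 0.1
```

Run:
```python
from h import *
s=r.observe(); print(s["time"],s["position"],s["ee_rot"],s["wrist_force"],s["finger_gap"])
cv2.imwrite("pics/w1.png",r.get_image("wrist"));cv2.imwrite("pics/s1.png",r.get_image("side"))
```

```text
1.9 [513.46574465 204.55114704 152.70418946] [-3.13905475e+00  9.20966555e-04  1.57098244e+00] [-0.42412004 -0.10478772  1.52036319] 0.12385539837671077
```

View pics/w1.png

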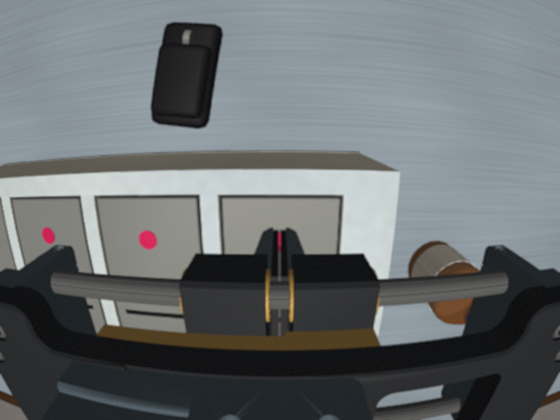

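View pics/s1.png

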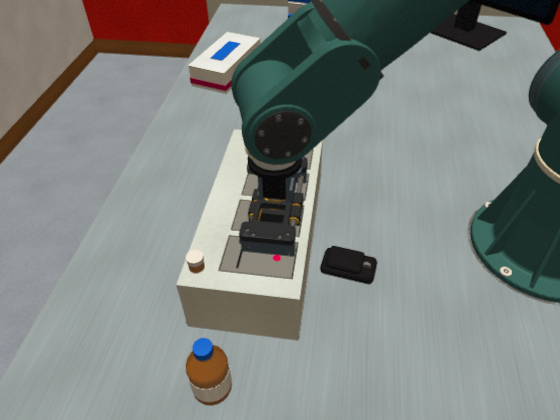

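The wrist view shows the fingertip over bay 4's dot (magenta at ~(280,240)). The bottle at (450,280) and the mouse at (187,75) are clear. Next I'll press gently.

Call:
jog_arm --deltas '[0,0,0,0.013,0,0,0,0,0.022,0,0,0,0,0.026,0,0,0,0,0.026,0]'

```text
time: 2.5
position: [514.2, 204.9, 127.6]
ee_rot: [-3.141, 0.0, 1.571]
wrist_force: [-0.6, -0.2, -0.1]
finger_gap: 0.6
```

Call:
jog_arm --deltas '[0,0,0,0.001,0,0,0,0,0.002,0,0,0,0,0.003,0,0,0,0,0.003,0]'

```text
time: 3.0
position: [514.5, 204.9, 125.3]
ee_rot: [3.142, -0.0, 1.571]
wrist_force: [-1.5, -0.9, 5.2]
finger_gap: 0.4
```

Call:
jog_arm --deltas '[0,0,0,0.001,0,0,0,0,0.001,0,0,0,0,0.002,0,0,0,0,0.002,0]'

```text
time: 3.5
position: [514.6, 205.0, 125.1]
ee_rot: [-3.141, 0.0, 1.571]
wrist_force: [-16.6, -6.4, 40.0]
finger_gap: 0.5
```

Force rose to 40 N with no travel, so bay 4 is latched. On to bay 3.

Call:
jog_arm --deltas '[0,0,0,-0.012,0,0,0,0,-0.027,0,0,-0.046,0,-0.027,0,0,-0.092,0,-0.027,0,0,-0.092,0,-0.012,0,0,-0.092,0,-0.006,0,0,-0.092,0,-0.005,0,0,-0.092,0,-0.005,0]'

```text
time: 4.5
position: [514.5, 113.6, 128.0]
ee_rot: [-3.141, 0.0, 1.572]
wrist_force: [-0.6, -0.6, 0.2]
finger_gap: 0.2
```

Call:
jog_arm --deltas '[0,0,0,0.001,0,0,0,0,0.002,0,0,0,0,0.003,0,0,0,0,0.003,0]'

```text
time: 5.0
position: [514.4, 112.9, 124.9]
ee_rot: [-3.142, 0.0, 1.571]
wrist_force: [0.1, 0.5, 1.0]
finger_gap: 0.5
```

Call:
jog_arm --deltas '[0,0,0,0.001,0,0,0,0,0.001,0,0,0,0,0.002,0,0,0,0,0.002,0]'

```text
time: 5.5
position: [514.4, 112.9, 122.9]
ee_rot: [-3.141, 0.0, 1.571]
wrist_force: [-0.4, -0.1, 1.2]
finger_gap: 0.5
```

It yields: 1.2 N at 2 mm below flush. I'll push further to confirm.

Call:
jog_arm --deltas '[0,0,0,0.003,0,0,0,0,0.006,0,0,0,0,0.01,0,0,0,0,0.01,0]'

```text
time: 6.0
position: [514.2, 112.9, 112.5]
ee_rot: [-3.141, 0.0, 1.571]
wrist_force: [0.6, 0.3, 0.1]
finger_gap: 0.6
```

It rocks (~12 mm down at the dot, about 0.2 rad). Now I'll push it in, then nudge it rearwards.

Call:
jog_arm --deltas '[0,0,0,0.006,0,0,0,0,0.012,0,0,0,0,0.018,0,0,0,0,0.024,0,0,0,0,0.03,0,0,0,0,0.035,0,0,0,0,0.035,0]'

```text
time: 6.88
position: [514.0, 112.9, 77.4]
ee_rot: [-3.141, 0.0, 1.571]
wrist_force: [-1.1, 0.8, -0.5]
finger_gap: 0.8
```

Call:
jog_arm --deltas '[0,0,0,0.005,0,0,0,0,0.01,0,0,0,0,0.013,0,0,0,0,0.015,0,0,0,0,0.015,0]'

```text
time: 7.5
position: [514.3, 112.9, 62.8]
ee_rot: [-3.141, 0.0, 1.571]
wrist_force: [-1.3, -0.0, -0.1]
finger_gap: 0.2
```

Run:
```python
from h import *
cv2.imwrite("pics/w2.png",r.get_image("wrist"));cv2.imwrite("pics/s2.png",r.get_image("scene"))
```

```text
(no output)
```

View pics/s2.png

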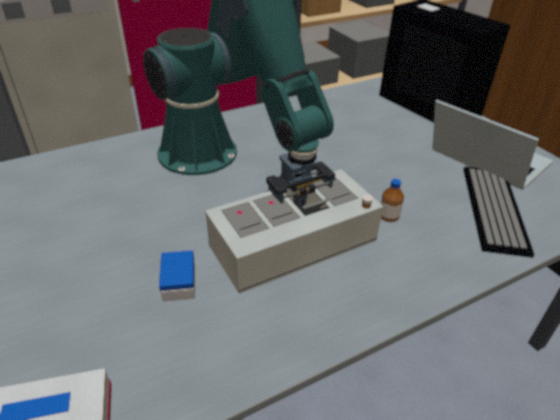

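View pics/w2.png

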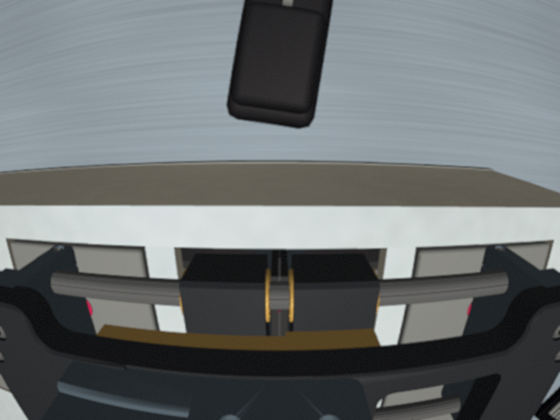

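The scene view shows the fingers in bay 3 at (305,195) with the flap tilted in and a dark gap behind it. The gripper body is still above the housing. Next I'll sweep rearwards.

Call:
jog_arm --deltas '[0,0,0.003,0,0,0,0,0.006,0,0,0,0,0.009,0,0,0,0,0.012,0,0,0,0,0.014,0,0,0,0,0.014,0,0]'

```text
time: 8.35
position: [528.6, 112.9, 62.9]
ee_rot: [3.141, -0.0, 1.571]
wrist_force: [-1.4, 0.5, -1.1]
finger_gap: 0.5
```

Call:
jog_arm --deltas '[0,0,-0.012,0,0,0,0,-0.015,0,0,0,0,-0.015,-0.03,0,0,0,-0.015,-0.08,0,0,0,-0.015,-0.13,0,0,0,-0.015,-0.16,0,0,-0.05,-0.015,-0.16,0,0,-0.1,-0.015,-0.16,0,0,-0.15,-0.015,-0.16,0,0,-0.15,-0.015,-0.16,0]'

```text
time: 9.6
position: [513.2, -39.4, 223.1]
ee_rot: [3.141, 0.0, 1.568]
wrist_force: [-0.2, 0.8, 0.5]
finger_gap: 0.3
```

Run:
```python
from h import *
s=r.observe();print(s["time"],s["position"],s["wrist_force"])
for n in("wrist","scene","side"): cv2.imwrite(f"pics/{n}3.png",r.get_image(n))
im=cv2.imread("pics/side3.png")[120:330,150:360]; cv2.imwrite("pics/side3c.png",cv2.resize(im,None,fx=2.8,fy=2.8,interpolation=cv2.INTER_CUBIC))
for c,a in dots(cv2.imread("pics/side3.png")): print(c.round(1),a)
a=cv2.imread("pics/side0.png");d=cv2.absdiff(a,cv2.imread("pics/side3.png")).max(2)
for n,(x0,y0,x1,y1) in dict(jar=(182,245,210,275),bottle=(180,335,240,408),mouse=(315,240,382,288),tip=(255,110,320,135)).items(): print(n,(d[y0:y1,x0:x1]>25).sum())
```

```text
9.6 [513.2387352  -39.36761457 223.10443315] [-0.17802549  0.77751133  0.54158229]
[296.5 155.6] 22
[290.8 184.9] 29
[276.4 257.5] 43
jar 0
bottle 0
mouse 0
tip 535
```

View pics/side3c.png

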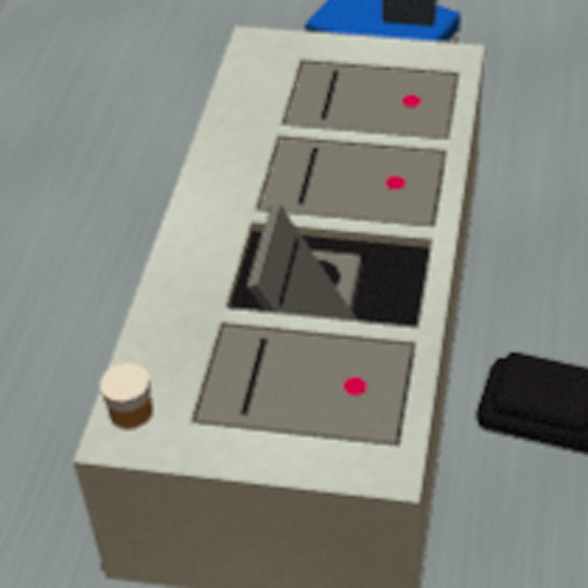

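View pics/scene3.png

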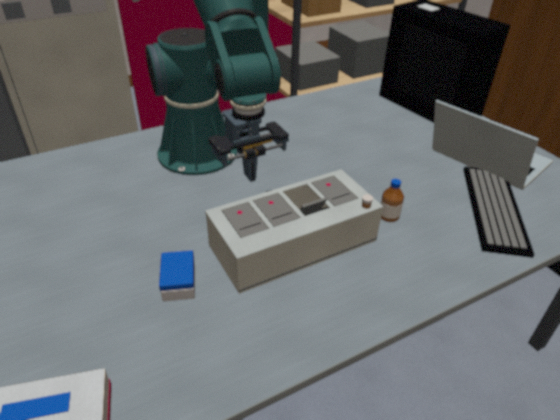

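Bay 3's flap stands steeply open in the side view, with its rear end raised at crop (280,207). The jar, bottle and mouse pixels are unchanged. The tip box area differs only because the gripper occludes it there. I'll measure the angle from the raised far corner and check the tip box in the scene view.

Run:
```python
from h import *
c=r.camera_info("side");R=c["R"];t=c["t"]
C=-R.T@t
for (u,v),y in [((280,207),75),((300,237),75)]:
    p=(u/2.8+150-.3,v/2.8+120-.3)
    d=R.T@np.array([(p[0]-c["cx"])/c["fx"],(p[1]-c["cy"])/c["fy"],1]); P=C+d*(y-C[1])/d[1]; print(P.round(1))
# predicted corner px & crop for angles
for th in(.85,1.0,1.1,1.2):
  o=[]
  for y in(75,151):
    X=np.array([576.6+28*np.cos(th)-4*np.sin(th),y,121+28*np.sin(th)+4*np.cos(th)]);q=R@X+t
    o.append(((c["fx"]*q[0]/q[2]+c["cx"]+.3-150)*2.8,(c["fy"]*q[1]/q[2]+c["cy"]+.3-120)*2.8))
  print(th,np.round(o,0).tolist())
d=cv2.absdiff(cv2.imread("pics/scene0.png"),cv2.imread("pics/scene3.png")).max(2)
for n,(x0,y0,x1,y1) in dict(tip=(150,240,205,305),bottle=(378,175,408,225),jar=(360,194,374,210)).items(): print(n,(d[y0:y1,x0:x1]>25).sum())
```

```text
[584.7  75.  142.8]
[572.4  75.  116.3]
0.85 [[269.0, 204.0], [245.0, 286.0]]
1.0 [[274.0, 202.0], [251.0, 285.0]]
1.1 [[278.0, 201.0], [255.0, 284.0]]
1.2 [[282.0, 201.0], [259.0, 283.0]]
tip 0
bottle 0
jar 0
```

The corner and the slope both give about 1.1 rad, above the 0.85 required. Nothing has shifted, and the arm is clear.

Run:
```python
from plant import r
print(r.observe()["time"],r.finish_job())
```

```text
the job is handed in; nothing more can be done
9.75 None
```

The unlatched flap is in bay 3. I pushed it open to about 1.1 rad (63 degrees), left it so, and handed the job in at 9.75 s.

- **Finding it:** Bay 4 took 40 N without moving, so it is latched. Bay 3 gave way at about 1 N. I did not press bays 1 and 2.
- **Opening it:** I pushed the flap down at its dot to about 62 mm below flush, then moved the fingertip 14 mm rearwards. After that I withdrew the gripper and moved it clear, to 223 mm above the bench.
- **Angle check:** One side-camera image, taken after withdrawing, gave about 1.1 rad from the raised corner and from the slope of the edge. The requirement is 0.85 rad.
- **Bystanders:** Comparing pictures from before and after showed no change at the jar, bottle and mouse in the side view, or at the jar, bottle and tip box in the scene view. The side view did differ at the tip box, because the gripper was in front of it there.

The 40 N press on bay 4 was with the fingertip. The 40 N limit in the task is for the arm and the gripper's body. It was also the highest wrist-force component I saw, well under the 120 N limit, though I only read forces at the end of each move.

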